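# Set the viewing panel and show it the lamp unit's filter plate

## Robot

A 7-joint arm with a two-finger parallel gripper is mounted at the origin on the work surface. World frame = base frame: x ahead of the robot, y to its left, z up, the work surface at z = 0. Lengths are in m, angles in rad, forces in N, time in s.
With the tool pointing down it reaches from about 0.35 to 0.775 m from the base axis. Payload 3.1 kg.
Tool frame: the origin (TCP) lies midway between the tips of the shut fingers; the grasp point (between the pads) lies manip.tcp_to_grasp behind it (manip.tcp_to_grasp is the distance from the TCP to the grasp point, in m); z points along the fingers, x is the direction in which the jaws open and shut, and the axes are right-handed (so a half turn about z gives the same grasp; the last joint's range is limited). The gripper opens to 85 mm and grips with 20 to 120 N. Pads are 22 mm wide; open, the fingers measure 114 mm over their backs; the gripper's body (76 mm by 85 mm) begins 54 mm behind the grasp point. The pads swing forward as they close: fully open they stand 13 mm farther back than shut.
Start: joints at [1.151, 0.311, 0.014, 1.512, -0.004, 1.319, -0.027], TCP at [0.203, -0.511, 0.231] pointing down, gripper open.
Joint ranges: [-2.7, 2.7], [-0.3, 1.91], [-1.27, 1.3], [0.12, 2.57], [-1.44, 4.58], [0.2, 2.03], [-3.05, 3.05]. Speed limits (rad/s): [2.79, 2.79, 3.14, 3.14, 3.14, 3.14, 3.14].

## Interface

Orientations are given as a unit quaternion [x, y, z, w].
In Python, from workcell import manip gives the robot as it stands.
- The arm moves only by the tool servo_tool, never from a script. Its argument "commands" is a list of rows, each a list of 7 numbers: the closure, from 0 (fully open) to 1 (shut), then the shift along the tool's x, y, z normalised to -1 to 1, where 1 is 20 cm, then the turn, a rotation vector about the tool's x, y, z normalised to -1 to 1, where 1 is 180 degrees. In form: [[hand, tx, ty, tz, ax, ay, az], ...]. A call has exactly 5 rows; each row shifts and turns the commanded pose from where the row before left it, along the tool's axes as they then stand; what a row does not reach is not made up. A row lasts 1/8 s, in which the tool goes at most 62.5 mm and 10.7 degrees, less where a joint would pass 70% of its speed; a pose out of reach is approached as far as the arm can. A call with a number of a shift or a turn outside -1 to 1 is refused whole. A call with a gripper value outside its range is refused whole. The fingers move at their own pace and stop on an object; "squeeze" is the grip in N (left out, the last holds). Time passes only in rows, so rows that do not move let the fingers close, or fill a call up. It gives the time, the measured TCP pose, the force and the opening at its end, in the units of the state.
- manip.state(): the state, without advancing time (a new reading comes with each control period).
- manip.capture(name): name is "scene" or "top"; returns the picture (384x512x3 uint8, red, green, blue); there is no depth.
- manip.calibration(name): a dict with "fx", "fy", "cx", "cy" (pixels), "dist" ([k1, k2, p1, p2, k3] as OpenCV has them; the pictures are not rectified), "view" (4x4, takes a point from world to camera coordinates). Camera axes: x right, y up, looking along -z (the intrinsics and any distortion apply to the point x, -y, -z); pixel columns grow to the right and rows downward; lengths in m; the calibration is good to about 2 mm. A picture is of the moment at which its call begins. calibration takes no time and is no camera call.
- manip.sign_off(): hands the job in, once; it reports no verdict.
The state is a dict: "t": time; "q": joint angles; "qd": joint speeds; "joint_efforts": joint torques, N m; "position": TCP position; "eef_rot": TCP orientation; "force": force on the tool from outside, world axes, zero at the start; "wrist_torque": the same for the moment, N m; "gripper_width": opening from 0.0 (shut) to 1.0 (fully open).
Only numpy, scipy, OpenCV 4.12 (cv2) and the standard library are available. Lean on these libraries where they do the work, as an engineer would, in place of code of your own. Each camera call takes 0.05 s, during which the arm holds its last target. There are 200 camera calls.

## Task

First turn the small viewing panel square with its foot and set it upright. Then lift the lamp unit's cover flap up to upright, leave it open, draw out the filter plate hidden under it, and hold the plate upright about 7 cm in front of the middle of the panel's white face, parallel with the face and without touching the panel. Finish while still holding the plate there, and leave the other things on the bench where they are.

Things in the scene. Friction and masses are not known exactly. Their poses are not given: they have to be found in the camera images.
- viewer: cream rectangular foot of the viewing panel, 130 (x) x 150 (y) x 16 high, fixed to the bench (it may stand left or right of the middle); origin under its centre, on the swivel axis; its -x side is the front, where the panel's white face looks when square. All lengths in mm, joint values in rad
- swivel (a joint): swivel of the panel on its foot about the vertical axis through the foot's origin: 0 = square with the foot, positive = turned anticlockwise seen from above; range -0.9 to 0.9; friction 0.2 N m, stays where it is left
- screen (a joint): tilt of the panel about a level axis parallel with its width, 50 above the bench and straight above the foot's origin: 0 = upright, positive = top leaning back away from the white face; range -0.2 to 0.8; friction 0.3 N m, stays where it is left
- screen_face (a point): centre of the white face of the viewing panel (panel 150 wide, 110 tall, 16 thick, 65 up the panel from the tilt axis to this point); the axes turn with the panel: -x points straight out of the white face, y along its width, z up the panel; a black 20 deep driver box is on the back
- screen_bar (a point): middle of the round steel pull bar on top of the panel: 10 dia, 58 clear length along the panel's y, 156 from the tilt axis, 36 clear (to its centre) above the panel's top edge, so that fingers fit either side of it; can be pinched from straight above and turns in the pads as the panel tilts
- lamp: cream lamp unit, 160 (x) x 130 (y), housing 75 high, fixed to the bench; front to -x with a black knob and a round glass port; origin on the bench 75 behind the front face, on the middle of its width; the filter slot is at x = -30 from the origin, 90 long in y, 11 wide in x, floor at z = 12, open at the top (z = 75) once the flap is lifted
- flap (a joint): grey cover flap (a hood 115 deep, 130 wide, 38 high on top of the lamp unit's front part), hinged at its rear: 0 = shut, grows as it is lifted, 1.57 = upright, stop at 1.75; hinge friction 0.2 N m, stays where it is left
- flap_hinge (a point): point on the flap's hinge axis, middle of its width, 75 above the bench and 40 behind the lamp's origin; x and y axes as the lamp's; the hinge axis is y
- flap_bar (a point): middle of the flap's round steel pull bar at its front: 10 dia, 58 clear length along y; shut, it is 152 in front of and 27 above the hinge axis and 37 in front of the hood's front; can be pinched from straight above and turns in the pads as the flap swings
- plate_mid (a point): centre of the filter plate (half-way up): aluminium frame 64 wide (y) x 60 tall x 8 thick (x) with a glass pane and on its top edge a flat tab 26 wide, 34 tall, 8 thick, 94 tall over all, about 60 g; the tab's centre is 30 above this point along z. It stands in the slot of the lamp unit, its tab wholly above the housing (z 72 to 106) but under the shut flap; x and y roughly as the lamp's. Draw it out straight up by 65 or more
- plate: the filter plate itself; origin under the centre of its bottom edge, 47 below its centre
- dropper: small amber dropper bottle, 28 dia, 80 tall, standing near the middle of the bench; bystander; origin under its centre
- dish: shallow round glass dish, 60 dia, 16 tall, in the middle of the bench; bystander; origin under its centre
- wash: clear jar with white cap, 68 dia, 110 tall, left side; bystander; origin under its centre
- slidebox: flat black slide box, 85 x 100 x 35, right side; bystander; origin under its centre
- beaker: glass beaker, 70 dia, 85 tall, left side; bystander; origin under its centre
- marker: white marker pen lying on the bench, 125 long, 16 thick, nearest the robot; bystander; origin at its underside
Things that resemble listed ones, but are neither listed nor needed, are in the scene too. Leave any green look-alike of the viewer alone.

How it is judged:
On the way, in this order (a step that is already met when the one before it is completed fails the run):
1. the viewing panel is square with its foot and upright (value of joint swivel between -0.13 and 0.13 rad and value of joint screen between -0.13 and 0.13 rad), for 0.2 s.
2. the cover flap is lifted upright (value of joint flap above 1.3 rad), for 0.2 s.
3. the filter plate is drawn clear of the lamp unit, held by the fingers (z of plate_mid in the frame of lamp above 0.125 m and contact force between the fingers and plate above 1 N and contact force between plate and lamp below 0.05 N), for 0.1 s.
At the end, for the whole second after the job is handed in: Panel untouched, within 0.13 rad of square and upright; flap over 1.3 rad open; plate held still in the fingers, clear of bench, lamp and panel, centre 35-110 mm before the face, within 40 mm of its centre sideways and in height, within 0.22 rad of parallel, 0.2 rad of upright (all of step 1 and value of joint flap above 1.3 rad and x of plate_mid in the frame of screen_face between -0.11 and -0.035 m and y of plate_mid in the frame of screen_face between -0.04 and 0.04 m and z of plate_mid in the frame of screen_face between -0.04 and 0.04 m and angle between the x axis of plate_mid and the x axis of screen_face, either way round below 0.22 rad and angle between plate_mid's own z axis and vertical below 0.2 rad and contact force between the fingers and plate above 1 N and contact force between each of plate, the arm, the fingers and viewer below 0.05 N and contact force between plate and lamp below 0.05 N and height (world z) of plate above 0.02 m and linear speed of plate below 0.03 m/s); the arm keeps its last pose, push and grip.
It fails at once if a bystander is pushed more than 30 mm away (distance of any of dropper, dish, wash, slidebox, beaker, marker from where it was at the start of the episode above 0.03 m).
It fails at once if a standing bystander is tipped over (angle between any of dropper, dish, wash, slidebox, beaker's own z axis and vertical above 0.6 rad).
It also fails if it takes over 64 s, if anything falls off the work surface, if the arm or the gripper's body presses on something with over 40 N, if the wrist force passes 120 N, or if a joint passes its speed limit or range.

## Working session

There is one attempt and no reset: what is moved stays moved. The work goes in short steps, Python scripts to look and compute and a tool call to move; the robot and the scene stay as the last step left them, time stands still between calls to the robot, and variables do not carry over. Pictures are saved under pics/ and viewed, about 8 in all and at most 12, crops included, and the job is handed in when it is done.

Besides the shell and the picture viewer there is one more tool, called after "Emit:" in YAML: its name, and indented under it one key for each argument. servo_tool: Moves the arm, as the interface text tells. Scaled input: -1 to 1 covers 20 cm each way for a shift and 180 degrees each way for a turn. Its arguments: {"type":"object","properties":{"commands":{"type":"array"},"squeeze":{"type":"number"}},"required":["commands"]}

```bash
mkdir -p pics; cat > h.py <<'E'
import numpy as np, cv2
from workcell import manip
def cap(n,f):
    im=manip.capture(n); cv2.imwrite('pics/'+f,cv2.cvtColor(im,cv2.COLOR_RGB2BGR)); return im
def ray(n,uv):
    c=manip.calibration(n); K=np.array([[c['fx'],0,c['cx']],[0,c['fy'],c['cy']],[0,0,1]])
    p=cv2.undistortPoints(np.array([[uv]],float),K,np.array(c['dist']))[0,0]
    V=np.array(c['view']); R=V[:3,:3]; o=-R.T@V[:3,3]
    d=R.T@np.array([p[0],-p[1],-1]); return o,d/np.linalg.norm(d)
def plane(n,uv,z):
    o,d=ray(n,uv); return o+d*(z-o[2])/d[2]
def tri(a,ua,b,ub):
    o1,d1=ray(a,ua);o2,d2=ray(b,ub)
    A=np.stack([d1,-d2],1); s=np.linalg.lstsq(A,o2-o1,rcond=None)[0]
    p,q=o1+s[0]*d1,o2+s[1]*d2; return (p+q)/2,np.linalg.norm(p-q)
def proj(n,P):
    c=manip.calibration(n); V=np.array(c['view']); X=V[:3,:3]@np.array(P)+V[:3,3]
    K=np.array([[c['fx'],0,c['cx']],[0,c['fy'],c['cy']],[0,0,1]])
    return cv2.projectPoints(np.array([[X[0],-X[1],-X[2]]]),np.zeros(3),np.zeros(3),K,np.array(c['dist']))[0][0,0]
E
python3 - <<'E'
from h import *
a=cap('scene','s0.png');b=cap('top','t0.png')
cv2.imwrite('pics/both0.png',cv2.resize(np.vstack([a,b])[:,:,::-1],None,fx=.78,fy=.78))
for n in('scene','top'):
    c=manip.calibration(n);V=np.array(c['view']);print(n,c['fx'],np.round(-V[:3,:3].T@V[:3,3],3),np.round(V[:3,:3],2).tolist())
print(manip.state(),manip.tcp_to_grasp)
E
```

```text
scene 378.4192454092622 [ 0.839 -0.657  0.881] [[0.89, 0.46, -0.02], [-0.31, 0.65, 0.69], [0.33, -0.61, 0.72]]
top 370.46379906940837 [0.434 0.008 1.256] [[-0.02, -1.0, -0.01], [1.0, -0.02, 0.03], [-0.03, -0.01, 1.0]]
{'t': 0.1, 'q': array([ 1.15130658,  0.31167973,  0.01394679,  1.51293459, -0.00439999,
        1.31920893, -0.02718976]), 'qd': array([ 0.00117709, -0.00222901, -0.00194828, -0.00469676,  0.00152994,
        0.00014643, -0.00083865]), 'joint_efforts': array([ 5.99375489e-04, -3.80854654e+01,  1.46599361e-01, -2.31241429e+01,
        1.22363598e-02,  8.23265553e-03,  6.26185602e-05]), 'position': array([ 0.20266239, -0.5105734 ,  0.23029562]), 'eef_rot': array([ 8.27341133e-01, -5.61698710e-01, -9.31246335e-04, -5.85392894e-04]), 'force': array([-0.70190375,  0.09292218, -0.43803166]), 'wrist_torque': array([-0.01780578,  0.02223134, -0.01926298]), 'gripper_width': 1.0003164734791192} 0.0187
```

View pics/s0.png

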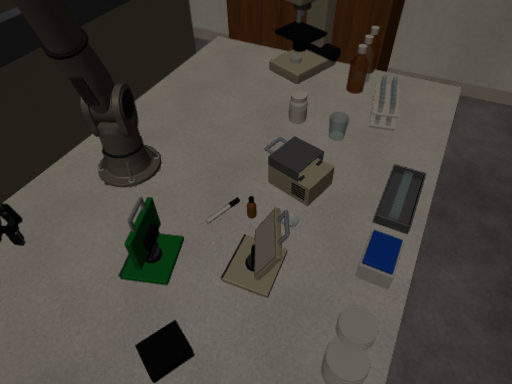

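View pics/t0.png

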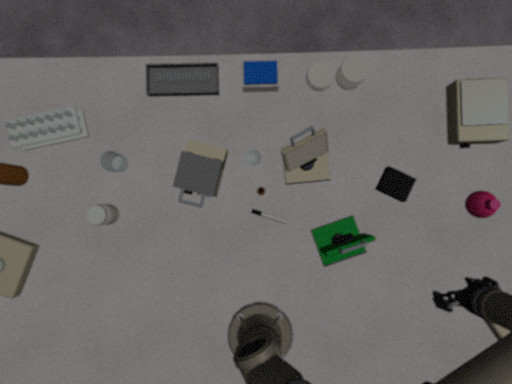

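The scene view shows the cream viewer at (258,255) with its panel leaning, the lamp unit at (300,170), the green look-alike at (150,250), the dropper at (252,208) and the dish at (291,222). In the top view the viewer is at (305,160) and the lamp is at (203,170), with its flap bar at (191,198). The cream one fits the description and the green one does not. I'll enlarge both to confirm.

```bash
python3 - <<'E'
import cv2,numpy as np
a=cv2.imread('pics/s0.png');b=cv2.imread('pics/t0.png')
g=lambda i:cv2.convertScaleAbs(i,alpha=1.7,beta=10)
A=cv2.resize(g(a[125:300,215:345]),None,fx=3.4,fy=3.4,interpolation=cv2.INTER_CUBIC)
cv2.imwrite('pics/c1.png',A)
B=cv2.resize(g(b[115:215,165:345]),None,fx=4.4,fy=4.4,interpolation=cv2.INTER_CUBIC)
cv2.imwrite('pics/c2.png',B);print(A.shape,B.shape)
E
```

```text
(595, 442, 3) (440, 792, 3)
```

View pics/c1.png

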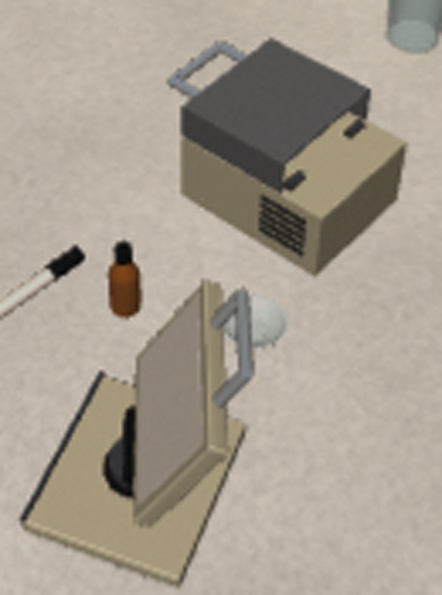

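View pics/c2.png

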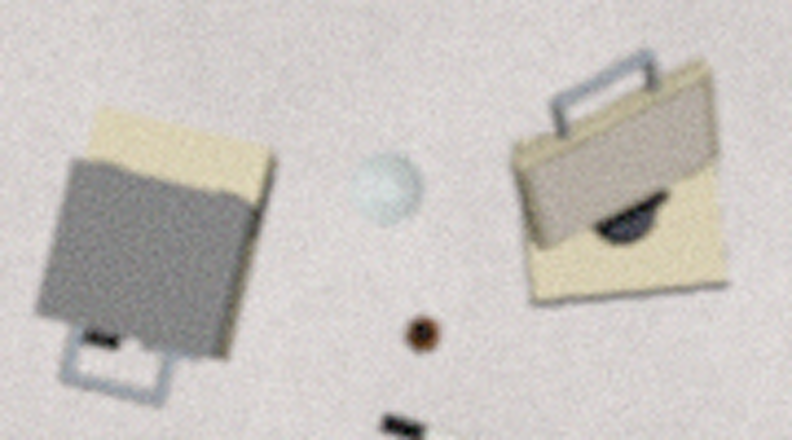

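Crop 1 is scene px = 215+u/3.4, 125+v/3.4. Crop 2 is top px = 165+u/4.4, 115+v/4.4. They show the cream viewer, with its white face to the front, its bar leaning back and the panel turned, and the shut lamp with its bar at the front. Next I measure both.

```bash
python3 - <<'E'
from h import *
np.set_printoptions(precision=4,suppress=True)
S=lambda u,v:(215+u/3.4-.35,125+v/3.4-.35)
T=lambda u,v:(165+u/4.4-.38,115+v/4.4-.38)
def m(name,s,t): p,e=tri('scene',S(*s),'top',T(*t));print(name,p,'gap',round(e,4));return p
fl=m('flapbar L',(218,46),(69,380));fr=m('flapbar R',(174,80),(160,400))
sl=m('scrbar L',(243,295),(558,103));sr=m('scrbar R',(247,375),(650,56))
d=fl-fr;print('flapbar mid',(fl+fr)/2,'len',np.linalg.norm(d),'yaw',np.arctan2(-d[0],d[1]))
d=sl-sr;print('scrbar mid',(sl+sr)/2,'len',np.linalg.norm(d),'yaw',np.arctan2(-d[0],d[1]))
a=plane('top',T(533,298),.016);b=plane('top',T(729,282),.016)
a0,b0=plane('scene',S(101,374),.016),plane('scene',S(25,522),.016)
print('foot front',a,b,a0,b0,np.linalg.norm(a-b))
for a,b in((a,b),(a0,b0)):
    y=(a-b)/np.linalg.norm(a-b); x=np.array([y[1],-y[0],0]);print('foot origin',(a+b)/2+.065*x,'yaw',np.arctan2(x[1],x[0]))
c=plane('scene',S(243,430),.016);dd=plane('scene',S(180,576),.016);print('foot rear',c,dd)
# lamp rear top edge z=.075
a=plane('top',T(97,108),.075);b=plane('top',T(274,152),.075)
y=(a-b)/np.linalg.norm(a-b);x=np.array([y[1],-y[0],0]);print('lamp rear',a,b,np.linalg.norm(a-b),'origin',(a+b)/2-.085*x,'yaw',np.arctan2(x[1],x[0]))
# hood front/top z=.113
a=plane('top',T(36,313),.113);b=plane('top',T(226,357),.113)
y=(a-b)/np.linalg.norm(a-b);x=np.array([y[1],-y[0],0]);print('hood front',a,b,np.linalg.norm(a-b),'origin',(a+b)/2+.075*x,'yaw',np.arctan2(x[1],x[0]))
print('dropper',plane('top',T(423,332),.08),'dish',plane('top',T(387,188),.016))
# face corners for tilt
m('face TL',(205,280),(514,150)) ; m('face TR',(207,450),(713,75))
E
```

```text
flapbar L [0.4499 0.2399 0.1007] gap 0.0005
flapbar R [0.4342 0.1756 0.1013] gap 0.0006
scrbar L [ 0.6241 -0.1028  0.1839] gap 0.0009
scrbar R [ 0.6542 -0.1644  0.1817] gap 0.0008
flapbar mid [0.442  0.2077 0.101 ] len 0.06622506672706686 yaw -0.23862488538781734
scrbar mid [ 0.6391 -0.1336  0.1828] len 0.06856037179929943 yaw 0.45448247081146775
foot front [ 0.5059 -0.0974  0.016 ] [ 0.5147 -0.2463  0.016 ] [ 0.5005 -0.1006  0.016 ] [ 0.5145 -0.2488  0.016 ] 0.14916418738066148
foot origin [ 0.5752 -0.1681  0.016 ] yaw 0.05893867301566708
foot origin [ 0.5722 -0.1686  0.016 ] yaw 0.09434520996379742
foot rear [ 0.629  -0.0993  0.016 ] [ 0.6392 -0.2367  0.016 ]
lamp rear [0.6479 0.2214 0.075 ] [0.613  0.0933 0.075 ] 0.13276230456412072 origin [0.5484 0.1797 0.075 ] yaw -0.2661614903753195
hood front [0.4975 0.2599 0.113 ] [0.4636 0.1272 0.113 ] 0.13699707198043454 origin [0.5532 0.175  0.113 ] yaw -0.24969111703061103
dropper [ 0.4794 -0.012   0.08  ] dish [0.5924 0.0118 0.016 ]
face TL [ 0.5912 -0.0784  0.1595] gap 0.0149
face TR [ 0.6468 -0.2115  0.1508] gap 0.0001
```

Measurements against the text:

| Item | Measured | Expected |
|---|---|---|
| Flap bar height | 101 mm | 102 mm |
| Screen bar distance from tilt axis | 152 mm | 156 mm |
| Screen bar tilt | about 0.5 rad | – |
| Panel yaw relative to foot | about 0.38 rad | – |
| Viewer foot origin | about (0.574, -0.168) | – |
| Viewer foot yaw | about 0.07 rad | – |

These agree. First move: rise and turn so the jaws lie across the screen bar.

Emit:
servo_tool:
  commands:
    - [0.4,0,0,-0.13,0,0,-0.0524]
    - [0.4,0,0,-0.13,0,0,-0.0524]
    - [0.4,0,0,-0.13,0,0,-0.0524]
    - [0.4,0,0,-0.13,0,0,-0.0524]
    - [0.4,0,0,-0.13,0,0,-0.0524]
  squeeze: 40

```text
t: 0.72
position: [0.2028, -0.5109, 0.3615]
eef_rot: [0.983, -0.181, -0.0, -0.001]
force: [0.5, -0.5, -0.2]
gripper_width: 0.601
```

Emit:
servo_tool:
  commands:
    - [0.4,0,0,0,0,0,-0.0524]
    - [0.4,0,0,0,0,0,-0.0524]
    - [0.4,0,0,0,0,0,-0.0524]
    - [0.4,0,0,0,0,0,-0.0524]
    - [0.4,0,0,0,0,0,-0.0524]

```text
t: 1.35
position: [0.2028, -0.511, 0.3606]
eef_rot: [0.974, 0.227, -0.0, -0.001]
force: [0.0, 0.2, -0.0]
gripper_width: 0.603
```

```bash
cat >> h.py <<'E'
from scipy.spatial.transform import Rotation as Ro
def pose():
    s=manip.state(); return np.array(s['position']),Ro.from_quat(s['eef_rot'])
def target(yaw): # tool down, tool x at yaw
    c,s=np.cos(yaw),np.sin(yaw); return Ro.from_matrix(np.array([[c,s,0],[s,-c,0],[0,0,-1]]))
def delta(P,yaw,p0=None,R0=None):
    """total shift (in present tool axes) and turn, normalised"""
    p,R=pose()
    if p0 is not None:p,R=p0,R0
    print('shift',np.round(R.inv().apply(np.array(P)-p)/.2,3),'turn',np.round((R.inv()*target(yaw)).as_rotvec()/np.pi,4))
def info():
    s=manip.state();p,R=pose();X=R.as_matrix();print('t',round(s['t'],2),'p',p.round(4),'yaw',round(np.arctan2(X[1,0],X[0,0]),3),'z',X[:,2].round(3),'F',s['force'].round(1),'w',round(s['gripper_width'],3),'q',s['q'].round(2))
E
python3 -c "
from h import *
info();delta([.639,-.134,.29],.454)"
```

```text
t 1.35 p [ 0.2028 -0.511   0.3606] yaw 0.459 z [-0.001  0.001 -1.   ] F [ 0.   0.2 -0. ] w 0.603 q [ 1.32  0.29 -0.22  1.23  0.06  1.63  1.57]
shift [ 2.79  -0.724  0.354] turn [-0.0005 -0.      0.0015]
```

Emit:
servo_tool:
  commands:
    - [0.4,0.186,-0.048,0,0,0,0]
    - [0.4,0.186,-0.048,0,0,0,0]
    - [0.4,0.186,-0.048,0,0,0,0]
    - [0.4,0.186,-0.048,0,0,0,0]
    - [0.4,0.186,-0.048,0,0,0,0]

```text
t: 1.98
position: [0.3497, -0.3856, 0.3608]
eef_rot: [0.974, 0.225, -0.0, -0.0]
force: [0.5, 0.2, -0.7]
gripper_width: 0.599
```

Emit:
servo_tool:
  commands:
    - [0.4,0.186,-0.048,0,0,0,0]
    - [0.4,0.186,-0.048,0,0,0,0]
    - [0.4,0.186,-0.048,0,0,0,0]
    - [0.4,0.186,-0.048,0,0,0,0]
    - [0.4,0.186,-0.048,0,0,0,0]

```text
t: 2.6
position: [0.4959, -0.2612, 0.3607]
eef_rot: [0.974, 0.225, -0.001, -0.0]
force: [-0.3, -0.7, 0.5]
gripper_width: 0.599
```

Emit:
servo_tool:
  commands:
    - [0.4,0.186,-0.048,0.07,0,0,0]
    - [0.4,0.186,-0.048,0.07,0,0,0]
    - [0.4,0.186,-0.048,0.07,0,0,0]
    - [0.4,0.186,-0.048,0.07,0,0,0]
    - [0.4,0.186,-0.048,0.07,0,0,0]

```text
t: 3.22
position: [0.6421, -0.1368, 0.29]
eef_rot: [0.974, 0.225, -0.001, -0.0]
force: [0.3, -0.0, 0.7]
gripper_width: 0.599
```

```bash
python3 -c "
from h import *
info();delta([.639,-.134,.164],.454)"
```

```text
t 3.23 p [ 0.6421 -0.1368  0.29  ] yaw 0.453 z [-0.001 -0.    -1.   ] F [ 0.3 -0.   0.7] w 0.599 q [ 0.43  0.57 -0.45  1.04  0.24  1.59  0.49]
shift [-0.007 -0.019  0.63 ] turn [-0.0002  0.0004 -0.0003]
```

Emit:
servo_tool:
  commands:
    - [0.4,-0.007,-0.019,0.13,0,0,0]
    - [0.4,0,0,0.13,0,0,0]
    - [0.4,0,0,0.13,0,0,0]
    - [0.4,0,0,0.12,0,0,0]
    - [0.4,0,0,0.12,0,0,0]

```text
t: 3.85
position: [0.638, -0.1347, 0.1636]
eef_rot: [0.974, 0.225, -0.001, -0.0]
force: [-0.3, -0.4, -0.2]
gripper_width: 0.602
```

Emit:
servo_tool:
  commands:
    - [0.95,0,0,0,0,0,0]
    - [0.95,0,0,0,0,0,0]
    - [0.95,0,0,0,0,0,0]
    - [0.95,0,0,0,0,0,0]
    - [0.95,0,0,0,0,0,0]

```text
t: 4.47
position: [0.6396, -0.1344, 0.1665]
eef_rot: [0.974, 0.225, 0.001, 0.0]
force: [0.7, 0.3, 1.9]
gripper_width: 0.099
```

```bash
python3 - <<'E'
from h import *
info()
c=cv2.convertScaleAbs(cap('scene','s1.png')[:,:,::-1],alpha=1.7)[150:310,200:350]
cv2.imwrite('pics/c3.png',cv2.resize(c,None,fx=3.5,fy=3.5))
E
```

```text
t 4.47 p [ 0.6396 -0.1344  0.1665] yaw 0.453 z [ 0.003 -0.    -1.   ] F [0.7 0.3 1.9] w 0.099 q [ 0.45  0.6  -0.45  1.29  0.26  1.31  0.46]
```

View pics/c3.png

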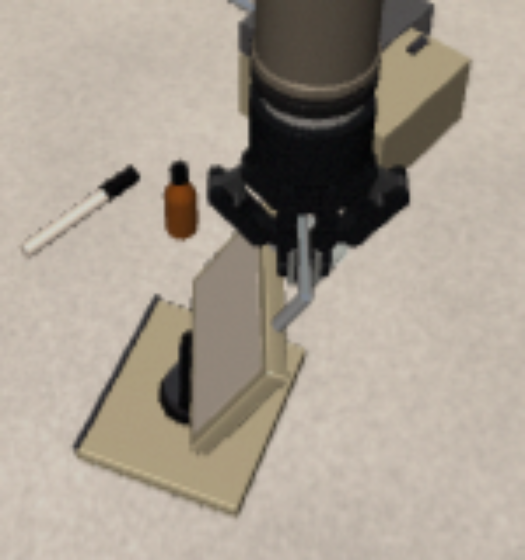

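The crop shows the fingers straddling and holding the pull bar at about (305,260), and the 8.4 mm opening fits the bar. Next I work out the arc that turns it square and upright.

```bash
cat >> h.py <<'E'
def rows(wps,p,R,hand):
    """wps: list of (pos,Rotation)"""
    for P,Q in wps:
        s=R.inv().apply(np.array(P)-p)/.2; r=(R.inv()*Q).as_rotvec()/np.pi
        s,r=s.round(3),r.round(4); print([hand,*(s+0.).tolist(),*(r+0.).tolist()])
        p=p+R.apply(s*.2); R=R*Ro.from_rotvec(r*np.pi)
E
python3 - <<'E'
from h import *
p,R=pose(); A=np.array([.574,-.168]); n=15; W=[]
for k in range(1,n+1):
    f=k/n; yaw=.455+(.075-.455)*f; t=.499*(1-f)
    xy=A+.155*np.sin(t)*np.array([np.cos(yaw),np.sin(yaw)])
    W.append(([*xy,.1645+.155*(np.cos(t)-np.cos(.499))],target(yaw)))
rows(W,np.array([.639,-.134,.1645]),R,.95)
E
```

```text
[0.95, -0.019, 0.019, -0.012, 0.0004, -0.0008, 0.0076]
[0.95, -0.023, 0.008, -0.011, 0.0, 0.0, 0.008]
[0.95, -0.024, 0.008, -0.011, 0.0, 0.0, 0.0081]
[0.95, -0.024, 0.007, -0.009, 0.0, 0.0, 0.0081]
[0.95, -0.024, 0.006, -0.009, 0.0, 0.0, 0.008]
[0.95, -0.025, 0.006, -0.008, 0.0, 0.0, 0.0081]
[0.95, -0.024, 0.005, -0.007, 0.0, 0.0, 0.0081]
[0.95, -0.025, 0.004, -0.007, 0.0, 0.0, 0.008]
[0.95, -0.026, 0.004, -0.005, 0.0, 0.0, 0.0081]
[0.95, -0.025, 0.004, -0.005, 0.0, 0.0, 0.0081]
[0.95, -0.026, 0.002, -0.004, 0.0, 0.0, 0.008]
[0.95, -0.025, 0.002, -0.003, 0.0, 0.0, 0.0081]
[0.95, -0.026, 0.002, -0.002, 0.0, 0.0, 0.008]
[0.95, -0.026, 0.0, -0.001, 0.0, 0.0, 0.0081]
[0.95, -0.025, 0.0, -0.001, 0.0, 0.0, 0.0081]
```

Emit:
servo_tool:
  commands:
    - [0.95,-0.02,0.011,-0.012,0,0,0.008]
    - [0.95,-0.023,0.008,-0.011,0,0,0.008]
    - [0.95,-0.024,0.008,-0.011,0,0,0.008]
    - [0.95,-0.024,0.007,-0.009,0,0,0.008]
    - [0.95,-0.024,0.006,-0.009,0,0,0.008]

```text
t: 5.15
position: [0.6221, -0.1503, 0.1773]
eef_rot: [0.987, 0.163, 0.002, 0.0]
force: [5.1, 1.5, 2.6]
gripper_width: 0.101
```

Emit:
servo_tool:
  commands:
    - [0.95,-0.025,0.006,-0.008,0,0,0.008]
    - [0.95,-0.024,0.005,-0.007,0,0,0.008]
    - [0.95,-0.025,0.004,-0.007,0,0,0.008]
    - [0.95,-0.026,0.004,-0.005,0,0,0.008]
    - [0.95,-0.025,0.004,-0.005,0,0,0.008]

```text
t: 5.78
position: [0.6002, -0.1623, 0.1849]
eef_rot: [0.995, 0.1, 0.004, 0.001]
force: [5.0, 1.5, 6.2]
gripper_width: 0.102
```

Emit:
servo_tool:
  commands:
    - [0.95,-0.026,0.002,-0.004,0,0,0.008]
    - [0.95,-0.025,0.002,-0.003,0,0,0.008]
    - [0.95,-0.026,0.002,-0.002,0,0,0.008]
    - [0.95,-0.026,0,-0.001,0,0,0.008]
    - [0.95,-0.025,0,-0.001,0,0,0.008]

```text
t: 6.4
position: [0.5743, -0.1684, 0.1871]
eef_rot: [0.999, 0.037, 0.003, 0.001]
force: [4.2, -0.0, 5.9]
gripper_width: 0.099
```

```bash
python3 -c "
from h import *
info();delta([.574,-.168,.185],.075)"
```

```text
t 6.4 p [ 0.5743 -0.1684  0.1871] yaw 0.074 z [ 0.006 -0.002 -1.   ] F [ 4.2 -0.   5.9] w 0.099 q [ 0.52  0.46 -0.38  1.44  0.18  1.27  0.19]
shift [-0.002 -0.002  0.01 ] turn [ 0.0009 -0.0018 -0.0004]
```

Emit:
servo_tool:
  commands:
    - [0.4,0,0,0,0,0,0]
    - [0.4,0,0,0,0,0,0]
    - [0.4,0,0,0,0,0,0]
    - [0.4,0,0,-0.1,0,0,0]
    - [0.4,0,0,-0.2,0,0,0]

```text
t: 7.02
position: [0.5707, -0.1672, 0.2422]
eef_rot: [0.999, 0.038, -0.003, -0.001]
force: [0.1, 0.0, -0.1]
gripper_width: 0.599
```

Emit:
servo_tool:
  commands:
    - [0.4,0,0,-0.2,0,0,0]
    - [0.4,0,0,-0.2,0,0,0]
    - [0.4,-0.1,-0.25,0,0,0,0]
    - [0.4,-0.1,-0.25,0,0,0,0]
    - [0.4,-0.1,-0.25,0,0,0,0]

```text
t: 7.65
position: [0.5003, -0.0209, 0.3239]
eef_rot: [0.999, 0.038, -0.001, -0.0]
force: [-0.1, 0.6, 0.5]
gripper_width: 0.601
```

```bash
python3 - <<'E'
from h import *
info()
a=cv2.convertScaleAbs(cap('scene','s2.png')[:,:,::-1],alpha=1.7)[180:305,205:335]
b=cv2.convertScaleAbs(cap('top','t2.png')[:,:,::-1],alpha=1.7,beta=10)[105:205,265:355]
A=cv2.resize(a,(416,400),interpolation=cv2.INTER_CUBIC);B=cv2.resize(b,(360,400),interpolation=cv2.INTER_CUBIC)
cv2.imwrite('pics/c4.png',np.hstack([A,B]))
delta([.442,.2077,.25],-.24)
E
```

```text
t 7.65 p [ 0.5003 -0.0209  0.3239] yaw 0.076 z [-0.001  0.    -1.   ] F [-0.1  0.6  0.5] w 0.601 q [ 0.39  0.21 -0.47  1.44  0.09  1.51 -0.  ]
shift [-0.184 -1.129  0.379] turn [-0.001   0.0005  0.1046]
```

View pics/c4.png

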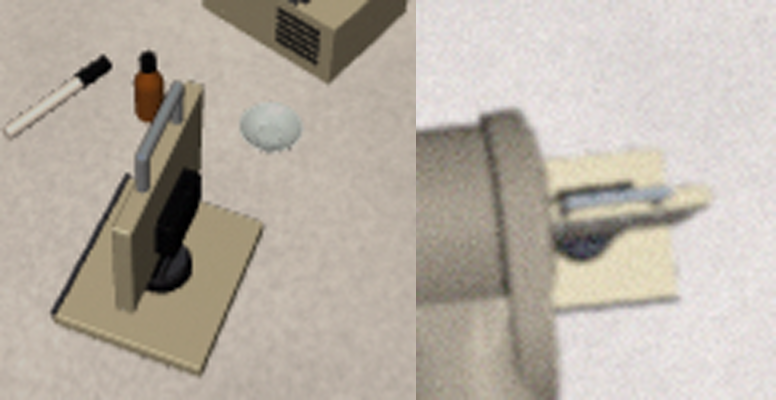

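The left half shows the panel upright and roughly parallel with the foot. The top half is partly hidden by the arm. I'll go on to the flap bar and then measure the panel with a clear view.

Emit:
servo_tool:
  commands:
    - [0.4,-0.037,-0.226,0,0,0,0]
    - [0.4,-0.037,-0.226,0,0,0,0]
    - [0.4,-0.037,-0.226,0,0,0,0]
    - [0.4,-0.037,-0.226,0,0,0,0]
    - [0.4,-0.037,-0.226,0,0,0,0]

```text
t: 8.38
position: [0.4471, 0.2009, 0.3239]
eef_rot: [0.999, 0.038, -0.0, 0.0]
force: [0.3, -0.2, -0.3]
gripper_width: 0.601
```

Emit:
servo_tool:
  commands:
    - [0.4,0,0,0.076,0,0,0.021]
    - [0.4,0,0,0.076,0,0,0.021]
    - [0.4,0,0,0.076,0,0,0.021]
    - [0.4,0,0,0.076,0,0,0.021]
    - [0.4,0,0,0.076,0,0,0.021]

```text
t: 9.0
position: [0.4474, 0.1996, 0.2473]
eef_rot: [0.992, -0.128, -0.001, 0.001]
force: [-0.3, 0.2, 1.2]
gripper_width: 0.6
```

```bash
python3 - <<'E'
from h import *
info();delta([.442,.2077,.083],-.24)
a=cv2.convertScaleAbs(cap('scene','s3.png')[:,:,::-1],alpha=1.7)[180:305,215:305]
b=cv2.convertScaleAbs(cap('top','t3.png')[:,:,::-1],alpha=1.7,beta=10)[125:195,270:340]
A=cv2.resize(a,(432,600),interpolation=cv2.INTER_CUBIC);B=cv2.resize(b,(364,364),interpolation=cv2.INTER_CUBIC)
cv2.imwrite('pics/c5.png',np.hstack([A,np.vstack([B,np.zeros((236,364,3),np.uint8)])]))
E
```

```text
t 9.0 p [0.4474 0.1996 0.2473] yaw -0.256 z [-0.001 -0.001 -1.   ] F [-0.3  0.2  1.2] w 0.6 q [ 0.03  0.23 -0.58  1.62  0.13  1.33 -0.83]
shift [-0.036 -0.034  0.822] turn [ 0.0004  0.0003 -0.0052]
```

View pics/c5.png

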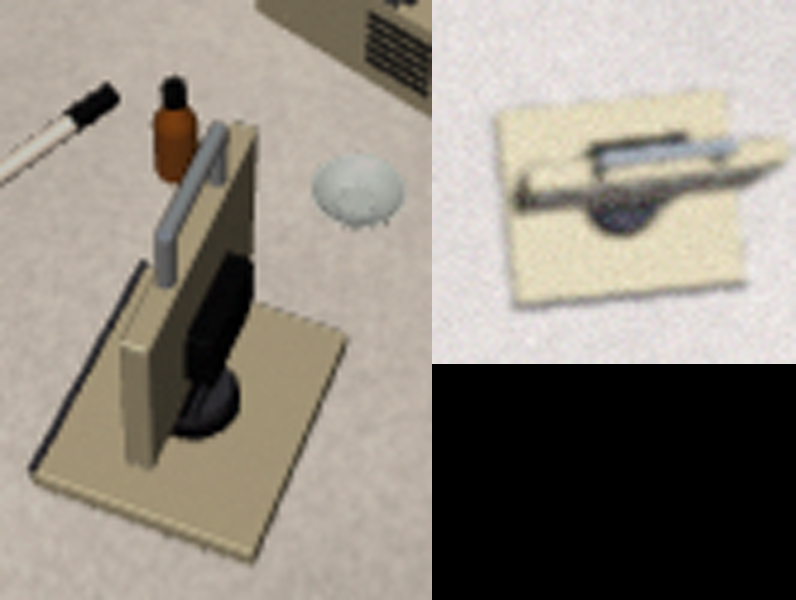

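Crop 5 shows the foot corners in the top part at (498,113), (725,92), (745,284) and (515,304), with the bar from (605,158) to (735,143). The panel stands nearly parallel with the foot's edges. Now the numbers.

```bash
python3 - <<'E'
from h import *
np.set_printoptions(precision=4,suppress=True)
S=lambda u,v:(215+u/4.8-.4,180+v/4.8-.4)
T=lambda u,v:(270+(u-432)/5.2-.4,125+v/5.2-.4)
yaw=lambda d:np.arctan2(-d[0],d[1])
c=[plane('top',T(*q),.016) for q in((498,113),(725,92),(745,280),(513,300))]
print('foot ctr',np.mean(c,0),'yaws',yaw(c[0]-c[1]),yaw(c[3]-c[2]),[np.linalg.norm(c[i]-c[i-1]).round(3) for i in range(4)])
e=[plane('scene',S(*q),.016) for q in((143,263),(347,337),(255,552),(35,473))]
print('foot scene ctr',np.mean(e,0),'yaws',yaw(e[0]-e[3]),yaw(e[1]-e[2]))
l,g1=tri('scene',S(220,128),'top',T(602,158));r,g2=tri('scene',S(165,238),'top',T(735,144))
print('bar',l,r,(l+r)/2,g1,g2,'len',np.linalg.norm(l-r),'yaw',yaw(l-r))
E
```

```text
foot ctr [ 0.5715 -0.166   0.016 ] yaws 0.06818719728273794 0.06349048433573523 [np.float64(0.121), np.float64(0.147), np.float64(0.122), np.float64(0.149)]
foot scene ctr [ 0.5709 -0.1702  0.016 ] yaws 0.09395625106856417 0.07643568816042026
bar [ 0.5704 -0.1309  0.2047] [ 0.577  -0.2033  0.2041] [ 0.5737 -0.1671  0.2044] 0.0030216430489317103 0.0016806760198441746 len 0.07267328388789356 yaw 0.0905229886184906
```

The panel checks out: swivel about 0.015, tilt about 0.01, bar height 204 mm (expected 206). On to the flap bar. The hood is only 37 mm behind it, so I narrow the opening before going down.

Emit:
servo_tool:
  commands:
    - [0.72,-0.036,-0.034,0.1,0,0,-0.003]
    - [0.72,0,0,0.2,0,0,0]
    - [0.72,0,0,0.2,0,0,0]
    - [0.72,0,0,0.16,0,0,0]
    - [0.72,0,0,0.16,0,0,0]

```text
t: 9.72
position: [0.4428, 0.2084, 0.0837]
eef_rot: [0.993, -0.121, 0.0, 0.0]
force: [0.1, 0.7, 0.1]
gripper_width: 0.279
```

Emit:
servo_tool:
  commands:
    - [0.72,0,0,0,0,0,0]
    - [0.95,0,0,0,0,0,0]
    - [0.95,0,0,0,0,0,0]
    - [0.95,0,0,0,0,0,0]
    - [0.95,0,0,0,0,0,0]

```text
t: 10.35
position: [0.444, 0.2086, 0.0854]
eef_rot: [0.993, -0.122, 0.002, -0.001]
force: [4.3, -1.2, -0.7]
gripper_width: 0.1
```

```bash
python3 - <<'E'
from h import *
info()
p,R=pose(); u=np.array([np.cos(-.25),np.sin(-.25)]); n=20; W=[]
H=p[:2]+.152*u; print('H',H)
for k in range(1,n+1):
    a=.176+1.56*k/n; W.append(([*(H-.1544*np.cos(a)*u),p[2]+.1544*(np.sin(a)-np.sin(.176))],R))
rows(W,p,R,.95)
E
```

```text
t 10.35 p [0.444  0.2086 0.0854] yaw -0.245 z [ 0.004  0.001 -1.   ] F [ 4.3 -1.2 -0.7] w 0.1 q [-0.03  0.38 -0.55  1.86  0.24  0.96 -0.94]
H [0.59124061 0.17102623]
[0.95, 0.013, 0.0, -0.059, 0.0, 0.0, 0.0]
[0.95, 0.018, 0.0, -0.057, 0.0, 0.0, 0.0]
[0.95, 0.022, 0.0, -0.056, 0.0, 0.0, 0.0]
[0.95, 0.026, 0.0, -0.055, 0.0, 0.0, 0.0]
[0.95, 0.03, 0.0, -0.051, 0.0, 0.0, 0.0]
[0.95, 0.035, 0.0, -0.05, 0.0, 0.0, 0.0]
[0.95, 0.038, 0.0, -0.046, 0.0, 0.0, 0.0]
[0.95, 0.042, 0.001, -0.044, 0.0, 0.0, 0.0]
[0.95, 0.045, 0.0, -0.04, 0.0, 0.0, 0.0]
[0.95, 0.047, 0.0, -0.036, 0.0, 0.0, 0.0]
[0.95, 0.051, 0.0, -0.033, 0.0, 0.0, 0.0]
[0.95, 0.053, 0.0, -0.029, 0.0, 0.0, 0.0]
[0.95, 0.055, 0.001, -0.024, 0.0, 0.0, 0.0]
[0.95, 0.057, 0.0, -0.02, 0.0, 0.0, 0.0]
[0.95, 0.058, 0.0, -0.015, 0.0, 0.0, 0.0]
[0.95, 0.059, 0.0, -0.011, 0.0, 0.0, 0.0]
[0.95, 0.06, 0.001, -0.007, 0.0, 0.0, 0.0]
[0.95, 0.06, 0.0, -0.001, 0.0, 0.0, 0.0]
[0.95, 0.06, 0.0, 0.003, 0.0, 0.0, 0.0]
[0.95, 0.06, 0.001, 0.008, 0.0, 0.0, 0.0]
```

Emit:
servo_tool:
  commands:
    - [0.95,0.013,0,-0.059,0,0,0]
    - [0.95,0.018,0,-0.057,0,0,0]
    - [0.95,0.022,0,-0.056,0,0,0]
    - [0.95,0.026,0,-0.055,0,0,0]
    - [0.95,0.03,0,-0.051,0,0,0]

```text
t: 10.98
position: [0.4632, 0.2033, 0.14]
eef_rot: [0.993, -0.122, -0.0, 0.0]
force: [4.5, 0.2, -7.1]
gripper_width: 0.094
```

Emit:
servo_tool:
  commands:
    - [0.95,0.035,0,-0.05,0,0,0]
    - [0.95,0.038,0,-0.046,0,0,0]
    - [0.95,0.042,0,-0.044,0,0,0]
    - [0.95,0.045,0,-0.04,0,0,0]
    - [0.95,0.047,0,-0.036,0,0,0]

```text
t: 11.6
position: [0.5, 0.1935, 0.1838]
eef_rot: [0.993, -0.121, -0.004, 0.001]
force: [-9.3, -2.0, 6.1]
gripper_width: 0.096
```

Emit:
servo_tool:
  commands:
    - [0.95,0.051,0,-0.033,0,0,0]
    - [0.95,0.053,0,-0.029,0,0,0]
    - [0.95,0.055,0,-0.024,0,0,0]
    - [0.95,0.057,0,-0.02,0,0,0]
    - [0.95,0.058,0,-0.015,0,0,0]

```text
t: 12.22
position: [0.5559, 0.1786, 0.2102]
eef_rot: [0.993, -0.122, -0.001, 0.002]
force: [-5.8, -4.8, 10.5]
gripper_width: 0.099
```

Emit:
servo_tool:
  commands:
    - [0.95,0.059,0,-0.011,0,0,0]
    - [0.95,0.06,0,-0.007,0,0,0]
    - [0.95,0.06,0,-0.001,0,0,0]
    - [0.95,0.06,0,0.003,0,0,0]
    - [0.95,0.06,0,0.008,0,0,0]

```text
t: 12.85
position: [0.6153, 0.1625, 0.2108]
eef_rot: [0.992, -0.123, 0.0, 0.002]
force: [-3.3, -4.4, 3.7]
gripper_width: 0.098
```

```bash
python3 -c "
from h import *
info()"
```

```text
t 12.85 p [0.6153 0.1625 0.2108] yaw -0.247 z [ 0.    -0.005 -1.   ] F [-3.3 -4.4  3.7] w 0.098 q [ 0.02  0.55 -0.5   1.27  0.26  1.39 -0.72]
```

Emit:
servo_tool:
  commands:
    - [0.7,0,0,0,0,0,0]
    - [0.7,0,0,0,0,0,0]
    - [0.7,0,0,-0.1,0,0,0]
    - [0.5,0,0,-0.2,0,0,0]
    - [0.5,0,0,-0.2,0,0,0]

```text
t: 13.48
position: [0.614, 0.167, 0.3102]
eef_rot: [0.993, -0.121, -0.0, -0.0]
force: [0.5, 0.2, 0.2]
gripper_width: 0.499
```

Emit:
servo_tool:
  commands:
    - [0.5,-0.24,0,0,0,0,0]
    - [0.5,-0.24,0,0,0,0,0]
    - [0.5,-0.24,0,0,0,0,0]
    - [0.5,-0.24,0,0,0,0,0]
    - [0.5,-0.24,0,0,0,0,0]

```text
t: 14.1
position: [0.3795, 0.2252, 0.3092]
eef_rot: [0.993, -0.121, 0.001, -0.0]
force: [0.2, 0.4, 0.3]
gripper_width: 0.498
```

```bash
python3 - <<'E'
from h import *
info()
a=cv2.convertScaleAbs(cap('scene','s4.png')[:,:,::-1],alpha=1.7)[90:210,250:345]
b=cv2.convertScaleAbs(cap('top','t4.png')[:,:,::-1],alpha=1.7,beta=10)[125:215,165:235]
A=cv2.resize(a,None,fx=4.6,fy=4.6,interpolation=cv2.INTER_CUBIC);B=cv2.resize(b,None,fx=5,fy=5,interpolation=cv2.INTER_CUBIC)
C=np.zeros((560,A.shape[1]+350,3),np.uint8);C[:A.shape[0],:A.shape[1]]=A;C[:450,A.shape[1]:]=B;print(A.shape)
cv2.imwrite('pics/c6.png',C)
E
```

```text
t 14.1 p [0.3795 0.2252 0.3092] yaw -0.242 z [ 0.001  0.001 -1.   ] F [0.2 0.4 0.3] w 0.498 q [ 0.01  0.09 -0.62  1.61  0.05  1.46 -0.86]
(552, 437, 3)
```

View pics/c6.png

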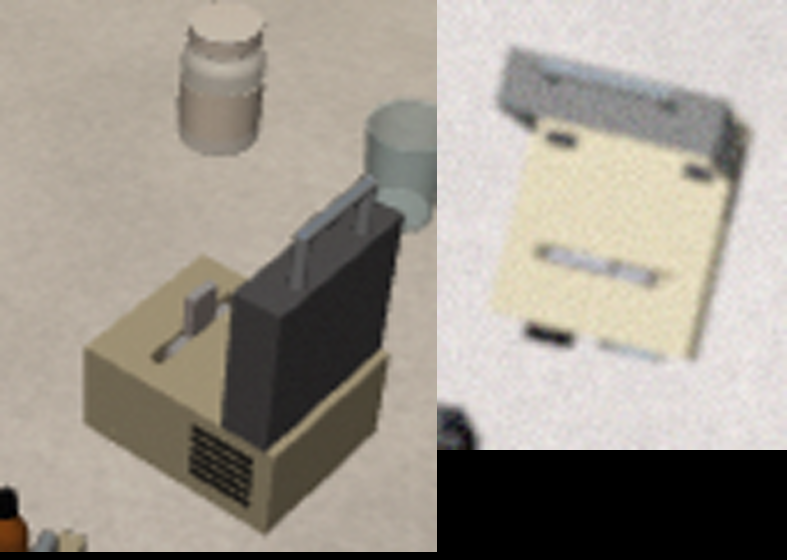

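Crop 6 shows the flap upright and the plate's tab standing out of the slot. The tab is at about (200,310) in the scene part, and the slot runs from (538,250) to (660,278) in the top part. Next, locate the tab.

```bash
python3 - <<'E'
from h import *
np.set_printoptions(precision=4,suppress=True)
S=lambda u,v:(250+u/4.6-.4,90+v/4.6-.4)
T=lambda u,v:(165+(u-437)/5-.4,125+v/5-.4)
for q in((189,292),(200,287),(214,282)):print('tab top scene z.106',plane('scene',S(*q),.106))
for q in((187,333),(215,316)):print('tab bottom on z.075',plane('scene',S(*q),.075))
a,b=plane('scene',S(157,360),.075),plane('scene',S(235,296),.075);print('slot scene',a,b,np.linalg.norm(a-b))
c,d=plane('top',T(539,251),.075),plane('top',T(668,276),.075);print('slot top',c,d,(c+d)/2,np.linalg.norm(c-d),np.arctan2((d-c)[0],-(d-c)[1]))
print('tri tab top',tri('scene',S(201,288),'top',T(600,262)))
e,f=tri('scene',S(372,184),'top',T(548,67)),tri('scene',S(300,238),'top',T(668,99));print('flapbar',e,f,(e[0]+f[0])/2)
im=cv2.cvtColor(cv2.imread('pics/t4.png'),cv2.COLOR_BGR2HSV)
print('sat');print(im[172:184,184:214,1])
E
```

```text
tab top scene z.106 [0.5163 0.1827 0.106 ]
tab top scene z.106 [0.521  0.1906 0.106 ]
tab top scene z.106 [0.5275 0.1995 0.106 ]
tab bottom on z.075 [0.5192 0.1763 0.075 ]
tab bottom on z.075 [0.5296 0.2008 0.075 ]
slot scene [0.5117 0.1427 0.075 ] [0.5341 0.2263 0.075 ] 0.08654109983963122
slot top [0.5338 0.2288 0.075 ] [0.516  0.1467 0.075 ] [0.5249 0.1877 0.075 ] 0.08399907985852861 -0.21363633207222255
tri tab top (array([0.5235, 0.1847, 0.1106]), np.float64(0.0008741532464791544))
flapbar (array([0.6251, 0.1945, 0.2238]), np.float64(0.0019179965685806658)) (array([0.6049, 0.1274, 0.2241]), np.float64(0.00043030298312447677)) [0.615  0.1609 0.2239]
sat
[[39 46 47 43 44 40 41 45 40 42 46 47 42 41 50 47 43 49 42 45 44 45 47 40
  56 46 38 49 43 41]
 [53 49 48 46 50 48 53 37 49 45 47 53 37 48 44 41 51 47 42 47 48 38 44 50
  50 44 44 44 45 38]
 [46 40 53 37 25 29 35 48 39 33 34 45 50 47 51 47 47 39 45 46 42 46 44 41
  44 51 49 50 47 49]
 [50 48 24  3  5 10  5  8 18 24 28 31 39 42 40 40 46 44 48 45 47 46 42 47
  44 46 42 49 43 50]
 [49 47 44 11 10 14 12 15  5 14  7  5 17 22 30 39 46 49 44 48 44 46 43 40
  42 44 44 50 44 50]
 [44 47 50 32 26 20 10  7 10 10 15 12 12 11  7 20 30 45 30 32 52 44 52 46
  42 41 45 49 44 40]
 [42 44 41 47 38 39 35 29 28 15 15  5  5 15  0  9  9  6 13 21 17 33 36 33
  47 51 45 51 43 41]
 [43 49 42 45 47 43 44 44 51 39 37 31 15 18  5 11  6 10  7  8  3  3  8 20
  47 49 57 55 48 47]
 [49 50 50 46 55 39 52 41 47 48 35 48 45 36 39 32 15  7  5 14 12 17 13 18
  29 41 52 50 50 38]
 [43 47 47 44 43 44 47 46 43 46 46 48 42 42 40 43 47 35 30 22 21 18 21 18
  35 41 49 42 47 43]
 [45 47 43 45 41 44 46 50 44 46 43 43 44 42 43 45 46 40 51 36 38 39 38 43
  43 44 48 45 39 42]
 [43 49 52 40 43 43 49 47 51 45 43 45 42 41 45 50 50 46 41 44 44 43 42 43
  44 44 42 43 46 49]]
```

The tab is at (0.523, 0.188), its top measured at 110 mm (text 106), and the flap is at about 1.56 rad. I approach above the tab.

```bash
python3 -c "
from h import *
info();delta([.523,.188,.16],-.242)"
```

```text
t 14.2 p [0.3757 0.2276 0.3098] yaw -0.233 z [ 0.  0. -1.] F [0.6 1.3 0.8] w 0.498 q [ 0.    0.08 -0.63  1.62  0.05  1.46 -0.86]
shift [0.762 0.022 0.749] turn [-0.     -0.0001  0.0027]
```

Emit:
servo_tool:
  commands:
    - [0.5,0.152,0.005,0,0,0,0.003]
    - [0.5,0.152,0.005,0,0,0,0]
    - [0.5,0.152,0.005,0.05,0,0,0]
    - [0.5,0.152,0.005,0.1,0,0,0]
    - [0.5,0.154,0.002,0.1,0,0,0]

```text
t: 14.82
position: [0.5295, 0.1819, 0.2587]
eef_rot: [0.992, -0.126, 0.001, -0.0]
force: [1.0, 0.9, -0.2]
gripper_width: 0.5
```

Emit:
servo_tool:
  commands:
    - [0.5,0,0,0.15,0,0,0]
    - [0.5,0,0,0.15,0,0,0]
    - [0.5,0,0,0.15,0,0,0]
    - [0.5,0,0,0.05,0,0,0]
    - [0.5,0,0,0,0,0,0]

```text
t: 15.45
position: [0.5283, 0.1818, 0.1589]
eef_rot: [0.992, -0.126, -0.0, -0.0]
force: [0.2, 0.4, 0.2]
gripper_width: 0.502
```

```bash
python3 -c "
from h import *
info();delta([.523,.188,.082],-.242)"
```

```text
t 15.45 p [0.5283 0.1818 0.1589] yaw -0.253 z [-0.  0. -1.] F [0.2 0.4 0.2] w 0.502 q [ 0.03  0.43 -0.53  1.58  0.23  1.19 -0.81]
shift [-0.033 -0.023  0.384] turn [-0.      0.0001 -0.0035]
```

Emit:
servo_tool:
  commands:
    - [0.5,-0.033,-0.023,0,0,0,-0.003]
    - [0.5,0,0,0.12,0,0,0]
    - [0.5,0,0,0.12,0,0,0]
    - [0.5,0,0,0.08,0,0,0]
    - [0.5,0,0,0.06,0,0,0]

```text
t: 16.08
position: [0.5234, 0.1881, 0.0829]
eef_rot: [0.993, -0.122, 0.0, -0.0]
force: [0.7, 1.0, -0.1]
gripper_width: 0.502
```

Emit:
servo_tool:
  commands:
    - [0.8,0,0,0,0,0,0]
    - [0.95,0,0,0,0,0,0]
    - [0.95,0,0,0,0,0,0]
    - [0.95,0,0,0,0,0,0]
    - [0.95,0,0,0,0,0,0]
  squeeze: 40

```text
t: 16.7
position: [0.5237, 0.1879, 0.0837]
eef_rot: [0.993, -0.122, 0.001, -0.0]
force: [0.5, -0.3, 3.1]
gripper_width: 0.079
```

```bash
python3 - <<'E'
from h import *
info()
a=cv2.convertScaleAbs(cap('scene','s5.png')[:,:,::-1],alpha=1.7)[90:210,250:345]
cv2.imwrite('pics/c7.png',cv2.resize(a,None,fx=4.6,fy=4.6,interpolation=cv2.INTER_CUBIC))
E
```

```text
t 16.7 p [0.5237 0.1879 0.0837] yaw -0.244 z [ 0.002  0.001 -1.   ] F [ 0.5 -0.3  3.1] w 0.079 q [-0.    0.5  -0.51  1.68  0.28  1.03 -0.85]
```

View pics/c7.png

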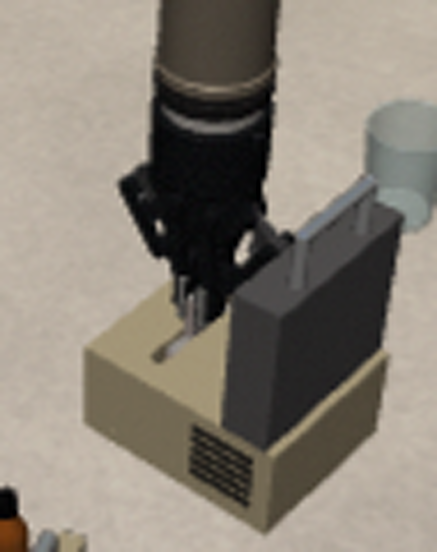

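Crop 7 shows the fingers either side of the tab at about (193,300). The 6.7 mm opening on an 8 mm tab matches the offset seen on the bars. I draw it straight up.

Emit:
servo_tool:
  commands:
    - [0.95,0,0,-0.04,0,0,0]
    - [0.95,0,0,-0.06,0,0,0]
    - [0.95,0,0,-0.08,0,0,0]
    - [0.95,0,0,-0.08,0,0,0]
    - [0.95,0,0,-0.08,0,0,0]

```text
t: 17.38
position: [0.5232, 0.1878, 0.1524]
eef_rot: [0.993, -0.122, 0.0, -0.0]
force: [-0.2, 0.4, -1.0]
gripper_width: 0.083
```

Emit:
servo_tool:
  commands:
    - [0.95,0,0,-0.08,0,0,0]
    - [0.95,0,0,-0.08,0,0,0]
    - [0.95,0,0,-0.08,0,0,0]
    - [0.95,0,0,-0.02,0,0,0]
    - [0.95,0,0,0,0,0,0]

```text
t: 18.0
position: [0.5231, 0.1876, 0.203]
eef_rot: [0.993, -0.122, 0.0, 0.0]
force: [0.5, -0.4, -0.5]
gripper_width: 0.083
```

```bash
python3 - <<'E'
from h import *
info()
a=cv2.convertScaleAbs(cap('scene','s6.png')[:,:,::-1],alpha=1.7)[60:300,215:345]
cv2.imwrite('pics/c8.png',cv2.resize(a,None,fx=2.5,fy=2.5,interpolation=cv2.INTER_CUBIC))
delta([.494,-.174,.20],.08)
E
```

```text
t 18.0 p [0.5231 0.1876 0.203 ] yaw -0.244 z [ 0. -0. -1.] F [ 0.5 -0.4 -0.5] w 0.083 q [ 0.03  0.39 -0.55  1.53  0.21  1.28 -0.79]
shift [0.297 1.788 0.013] turn [ 1.000e-04  3.000e-04 -1.032e-01]
```

View pics/c8.png

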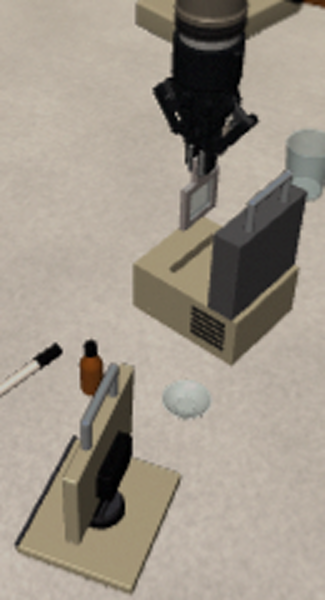

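The plate is out and hanging upright at about (200,200) in crop 8, with the flap still open. I move it over to the front of the panel.

Emit:
servo_tool:
  commands:
    - [0.95,0.02,0.12,0,0,0,0]
    - [0.95,0.03,0.18,0,0,0,0]
    - [0.95,0.03,0.18,0,0,0,0]
    - [0.95,0.03,0.18,0,0,0,0]
    - [0.95,0.03,0.18,0,0,0,0]

```text
t: 18.68
position: [0.5088, 0.0165, 0.202]
eef_rot: [0.993, -0.122, -0.001, 0.0]
force: [0.4, -0.9, 0.1]
gripper_width: 0.082
```

Emit:
servo_tool:
  commands:
    - [0.95,0.03,0.18,0,0,0,0]
    - [0.95,0.03,0.18,0,0,0,0]
    - [0.95,0.03,0.18,0,0,0,0]
    - [0.95,0.03,0.18,0,0,0,0]
    - [0.95,0.02,0.1,0,0,0,0]

```text
t: 19.3
position: [0.4959, -0.1508, 0.2018]
eef_rot: [0.992, -0.123, -0.001, 0.0]
force: [0.5, -0.1, -0.7]
gripper_width: 0.088
```

Emit:
servo_tool:
  commands:
    - [0.95,0,0,0,0,0,-0.0206]
    - [0.95,0,0,0,0,0,-0.0206]
    - [0.95,0,0,0,0,0,-0.0206]
    - [0.95,0,0,0,0,0,-0.0206]
    - [0.95,0,0,0,0,0,-0.0206]

```text
t: 19.92
position: [0.4965, -0.1479, 0.2019]
eef_rot: [0.999, 0.041, -0.001, -0.0]
force: [0.2, -0.9, 0.0]
gripper_width: 0.085
```

```bash
python3 -c "
from h import *
info();delta([.494,-.174,.143],.08)"
```

```text
t 19.93 p [ 0.4965 -0.1479  0.2019] yaw 0.082 z [-0.002  0.001 -1.   ] F [ 0.2 -0.9  0. ] w 0.085 q [ 0.62  0.3  -0.46  1.63  0.14  1.24  0.22]
shift [-0.023  0.129  0.295] turn [-0.0003  0.0006  0.0005]
```

Emit:
servo_tool:
  commands:
    - [0.95,-0.023,0.065,0.055,0,0,0]
    - [0.95,0,0.064,0.06,0,0,0]
    - [0.95,0,0,0.06,0,0,0]
    - [0.95,0,0,0.06,0,0,0]
    - [0.95,0,0,0.06,0,0,0]

```text
t: 20.55
position: [0.4946, -0.1735, 0.1429]
eef_rot: [0.999, 0.04, -0.0, -0.0]
force: [0.0, 0.5, -0.3]
gripper_width: 0.084
```

Emit:
servo_tool:
  commands:
    - [0.95,0,0,0,0,0,0]
    - [0.95,0,0,0,0,0,0]
    - [0.95,0,0,0,0,0,0]
    - [0.95,0,0,0,0,0,0]
    - [0.95,0,0,0,0,0,0]

```text
t: 21.18
position: [0.4947, -0.1742, 0.1441]
eef_rot: [0.999, 0.04, 0.0, 0.0]
force: [0.0, 0.0, -0.4]
gripper_width: 0.083
```

```bash
python3 - <<'E'
from h import *
info()
a=cv2.convertScaleAbs(cap('scene','s7.png')[:,:,::-1],alpha=1.7)[110:310,200:345]
b=cv2.convertScaleAbs(cap('top','t7.png')[:,:,::-1],alpha=1.7,beta=10)[115:215,265:355]
A=cv2.resize(a,(435,600),interpolation=cv2.INTER_CUBIC);B=cv2.resize(b,(360,400),interpolation=cv2.INTER_CUBIC)
cv2.imwrite('pics/c9.png',np.hstack([A,np.vstack([B,np.zeros((200,360,3),np.uint8)])]))
E
```

```text
t 21.18 p [ 0.4947 -0.1742  0.1441] yaw 0.079 z [ 0. -0. -1.] F [ 0.   0.  -0.4] w 0.083 q [ 0.64  0.36 -0.43  1.7   0.17  1.12  0.24]
```

View pics/c9.png

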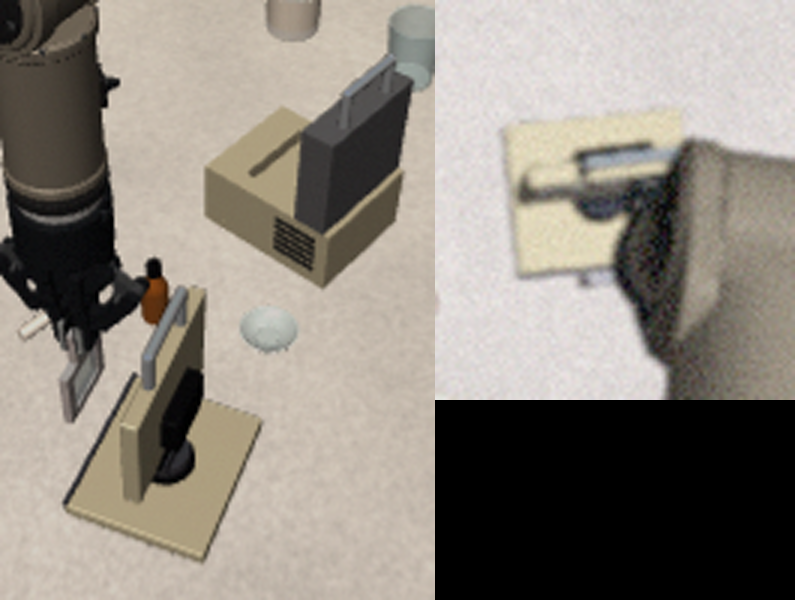

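Crop 9 shows the plate upright at about (82,380), parallel with the face and well in front of it. The flap is open, and the dropper, dish and panel stand as before. I project the expected lower corner as one last check, then hand in if it agrees.

```bash
python3 - <<'E'
from h import *
info()
e=proj('scene',[.4947+.0026,-.1742-.032,.072]); m=np.array([200+67/3,110+418/3]); print(e,m)
if np.linalg.norm(e-m)<6: print(manip.sign_off())
E
```

```text
t 21.27 p [ 0.4947 -0.1742  0.144 ] yaw 0.079 z [ 0. -0. -1.] F [-0.5 -0.9 -0.8] w 0.085 q [ 0.64  0.36 -0.43  1.7   0.17  1.12  0.24]
[222.87974521 250.82570332] [222.33333333 249.33333333]
the job is handed in; nothing more can be done
None
```

I handed the job in at about 21 s of the 64 s allowed; no verdict is reported. The panel was turned square and upright, the flap was lifted to upright and left open, and the plate was drawn out. The plate is now held about 7 cm in front of the white face.

**Last checks:**
- **Panel:** swivel about 0.015 rad and tilt about 0.01 rad, measured before I opened the flap. The last picture shows it unchanged.
- **Flap:** about 1.56 rad open, measured after release. It was still upright in the last picture.
- **Plate:** tool yaw is 0.08 rad, against 0.06–0.09 rad measured for the foot and 0.09 rad for the panel's bar. The plate's lower corner showed within 2 px of where it should be. The tool was still, with about 1 N on the wrist and the grip opening steady at 7 mm.
- **Bystanders:** the dropper and dish looked unmoved in the last picture. I did not re-measure any of the bystanders.

**Disagreements:** the scene and top views differed by about 4 mm on the foot's position and 0.03 rad on its yaw. The top of the plate's tab measured 110 mm against 106 mm in the text. Both are well inside the tolerances.

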